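# Line up two tiles in the corner of a layout board

## Task

Push the two square ceramic tiles along the layout board until they stand in one row in its corner: both flush against the long dark fence, one of them tight against the short end stop and the other tight against the first, in either order. Only push or nudge them: they must stay flat on the board and never be picked up. Leave everything else where it stands.

Things in the scene. Friction and masses are not known exactly. Their poses are not given: they have to be found in the camera images.
- layout_board: fixed grey board, 12 mm thick, two dark wood strips on it. Origin on the table surface, z up; spans x -130 to 130, y -330 to 230. Long fence along the far (+x) edge, full length, inner face at x = 110. Short end stop at the +y end, inner face at y = 210, from x = -40 to the fence. Strips are 20 thick and rise 26 above the board. Near side and -y end are open.
- corner (a point): the inner corner where fence and end stop meet, on the board's top (12 mm above the table); at (110, 210) in the board's frame, same axes. A tile seated there has its centre at board (60, 160), the one beside it at (60, 60).
- tile_a: square ceramic tile, 100 x 100 x 18 thick, white with a blue painted border and a cross with a yellow dot; about 0.36 kg (0.25 to 0.5), lying flat and loose on the layout board and sliding on it with ordinary friction (a few newtons). Origin at the centre of its underside, x and y along its edges, z up.
- tile_b: square ceramic tile, 100 x 100 x 18 thick, red terracotta with a white painted border and a cross with a green dot; about 0.36 kg (0.25 to 0.5), lying flat and loose on the layout board and sliding on it with ordinary friction (a few newtons). Origin at the centre of its underside, x and y along its edges, z up.
- glaze_jar: Small lidded amber glass jar with a paper label, 52 across, 65 tall, standing on the layout board near its open (-y) end; a bystander. Origin under its centre.
- bisque_cup: Unglazed terracotta cup, 72 across, 80 tall, on the table to the left; a bystander. Origin under its centre.
- bowl: Blue ceramic bowl, 140 across, 55 tall, on the table to the right; a bystander. Origin under its centre.
- flask: Blue drinking flask with a yellow cap, 66 across, 200 tall, standing on the table to the right; a bystander. Origin under its centre.
- brush: Brush with a wooden handle lying on the table at the near right; a bystander. Origin at its underside near mid-length, its length along its x axis.
- slip_jar: Clear jar with a black lid, 64 across, 85 tall, on the table at the near left, between the robot and the board; a bystander. Origin under its centre.
There are look-alikes about, which are no part of the job. Leave any turquoise look-alike of the tile_a alone. What is shaped like the tile_b but pink is not meant.

How it is judged:
At the end, for the whole second after the job is handed in: Both tiles lie flat and still on the board, square to the fence within 0.05 rad, with centres within 4.5 mm of touching the fence; one tile's centre is within 4.5 mm of touching the end stop, and the other's within 7.5 mm of its place directly beside it (((x of each of tile_a, tile_b in the frame of layout_board above 0.0555 m and y of tile_a in the frame of layout_board between 0.1555 and 0.165 m and y of tile_b in the frame of layout_board between 0.0525 and 0.065 m) or (x of each of tile_b, tile_a in the frame of layout_board above 0.0555 m and y of tile_b in the frame of layout_board between 0.1555 and 0.165 m and y of tile_a in the frame of layout_board between 0.0525 and 0.065 m)) and (angle between the x axis of tile_a and the x axis of layout_board, either way round below 0.05 rad or angle between the x axis of tile_a and the y axis of layout_board, either way round below 0.05 rad) and angle between each of tile_a, tile_b's own z axis and vertical below 0.05 rad and height (world z) of each of tile_a, tile_b below 0.016 m and linear speed of each of tile_a, tile_b below 0.01 m/s and (angle between the x axis of tile_b and the x axis of layout_board, either way round below 0.05 rad or angle between the x axis of tile_b and the y axis of layout_board, either way round below 0.05 rad)).
It fails at once if a tile is lifted or carried off the board (height (world z) of any of tile_a, tile_b above 0.022 m).
It fails at once if a tile is tipped (angle between any of tile_a, tile_b's own z axis and vertical above 0.2 rad).
It fails at once if a bystander is moved more than 25 mm or knocked over (distance of any of glaze_jar, bisque_cup, bowl, flask, brush, slip_jar from where it was at the start of the episode above 0.025 m or angle between any of glaze_jar, bisque_cup, bowl, flask, slip_jar's own z axis and vertical above 0.5 rad).
It also fails if it takes over 51 s, if anything falls off the work surface, if the arm or the gripper's body presses on something with over 40 N, if the wrist force passes 120 N, or if a joint passes its speed limit or range.

## Robot

A 6-joint arm with a two-finger parallel gripper is mounted at the origin on the work surface. World frame = base frame: x ahead of the robot, y to its left, z up, the work surface at z = 0. Lengths are in m, angles in rad, forces in N, time in s.
With the tool pointing down it reaches from about 0.375 to 0.825 m from the base axis. Payload 5.5 kg.
Tool frame: the origin (TCP) lies between the finger pads; the fingertips stand 17 mm ahead of it and the grasp point (between the pads) lies 2 mm behind it; z points along the fingers, y is the line along which they close (so a half turn about z gives the same grasp; the last joint's range is limited). The gripper opens to 85 mm and grips with 20 to 120 N. Pads are 22 mm wide; open, the fingers measure 114 mm over their backs; the gripper's body (76 mm by 85 mm) begins 54 mm behind the grasp point. The pads swing forward as they close: fully open they stand 13 mm farther back than shut.
Start: joints at [1.131, 0.314, -0.047, 1.21, 0, 1.571], TCP at [0.255, 0.543, 0.248] pointing down, gripper open.
Joint ranges: [-2.67, 2.67], [-0.69, 1.73], [-1.03, 1.25], [-2.08, 2.16], [-1.42, 1.45], [-3.14, 3.14]. Speed limits (rad/s): [2.39, 2.39, 3.01, 3.14, 3.14, 3.14].

## Interface

Orientations are given as a 3x3 rotation matrix whose columns are the frame's x, y, z axes.
In Python, from workcell import monitor, eyes, ticket gives the robot as it stands.
- The arm moves only by the tool arm_command, never from a script. Its argument "moves" is a list that holds one entry, the list of rows, each a list of 6 numbers: the shift along the tool's x, y, z each as a share of 0.03 m, from -1 to 1, then the turn, a rotation vector about the tool's x, y, z each as a share of 5 degrees, from -1 to 1. In form: [[[dx, dy, dz, rx, ry, rz], ...]]. A call has 1 to 5 rows; each row shifts and turns the commanded pose from where the row before left it, along the tool's axes as they then stand; what a row does not reach is not made up. A row lasts 1/12 s, in which the tool goes at most 41.7 mm and 7.16 degrees, less where a joint would pass 70% of its speed; a pose out of reach is approached as far as the arm can. A call with a number of a shift or a turn outside -1 to 1 is refused whole. A call with a gripper value outside its range is refused whole. "hand" is the opening, from 0 (shut) to 1 (fully open), set as the call begins (left out, the last holds). The fingers move at their own pace and stop on an object; the grip force is fixed at half the most. Time passes only in rows, so rows that do not move let the fingers close. It gives the time, the measured TCP pose, the force, the opening and the grip force at its end, in the units of the state.
- monitor.state(): the state, without advancing time (a new reading comes with each control period).
- eyes.grab_frame(name): name is "scene" or "top"; returns the picture (400x640x3 uint8, red, green, blue); there is no depth.
- eyes.calibration(name): a dict with "camera_matrix" (3x3 intrinsics, pixels), "R" (3x3) and "t" (3): a world point X has camera coordinates R X + t. Camera axes: x right, y down, z forward; pixel columns grow to the right and rows downward; lengths in m; the calibration is good to about 2 mm. A picture is of the moment at which its call begins. calibration takes no time and is no camera call.
- ticket.hand_in(): hands the job in; it is judged then, once.
The state is a dict: "clock": time; "joint_pos": joint angles; "qd": joint speeds; "joint_torque": joint torques, N m; "ee_pos": TCP position; "eef_rot": TCP orientation; "contact_force": force on the tool from outside, world axes, zero at the start; "moment": the same for the moment, N m; "grip_width": opening from 0.0 (shut) to 1.0 (fully open); "gripper_force": force on a finger pad.
Only numpy, scipy, OpenCV 4.12 (cv2) and the standard library are available. Lean on these libraries where they do the work, as an engineer would, in place of code of your own. Each camera call takes 0.05 s, during which the arm holds its last target. There are 200 camera calls.

## Working session

There is one attempt and no reset: what is moved stays moved. The work goes in short steps, Python scripts to look and compute and a tool call to move; the robot and the scene stay as the last step left them, time stands still between calls to the robot, and variables do not carry over. Pictures are saved under pics/ and viewed, at most 10 in all, crops included, and the job is handed in when it is done.

Besides the shell and the picture viewer there is one more tool, called after ">>>" as a command line: name --argument value ..., lists and objects as JSON in quotes. arm_command: Moves the arm, as the interface text tells. Its arguments: {"type":"object","properties":{"moves":{"type":"array","items":{"type":"array","items":{"type":"array","items":{"type":"number"}}}},"hand":{"type":"number"}},"required":["moves"]}

```bash
mkdir -p pics; python3 - <<'E'
from workcell import monitor, eyes, ticket
import cv2
print(monitor.state())
for n in("scene","top"):
    im=eyes.grab_frame(n); cv2.imwrite(f"pics/{n}0.png",im[:,:,::-1]); print(n,eyes.calibration(n))
E
```

```text
{'clock': 0.0, 'joint_pos': array([ 1.13100395e+00,  3.14255358e-01, -4.81093164e-02,  1.21020680e+00,
       -7.50508324e-06,  1.57080092e+00]), 'qd': array([-0.0008255 , -0.00100985,  0.0019206 , -0.00027973,  0.00056747,
       -0.00204268]), 'joint_torque': array([ 1.42036937e-03, -5.39594615e+01,  3.39746475e+01,  1.92582048e-02,
       -1.04197343e-04, -9.32826083e-07]), 'ee_pos': array([0.25521013, 0.54238667, 0.24740371]), 'eef_rot': array([[-9.04838130e-01,  4.25755090e-01, -7.48980538e-04],
       [ 4.25755749e-01,  9.04836699e-01, -1.60941892e-03],
       [-7.51321893e-06, -1.77514638e-03, -9.99998424e-01]]), 'contact_force': array([-0.84387846, -0.13351961, -0.6869761 ]), 'moment': array([ 0.05141934, -0.01413258,  0.00544098]), 'gripper_force': 0.0, 'grip_width': 0.9993172953626032}
scene {'camera_matrix': array([[466.00077115,   0.        , 323.08938619],
       [  0.        , 466.00077115, 205.69841031],
       [  0.        ,   0.        ,   1.        ]]), 'R': array([[ 0.23200733,  0.97268602,  0.00738319],
       [ 0.81023471, -0.189048  , -0.55477975],
       [-0.53823073,  0.13469509, -0.83196449]]), 't': array([-0.05756913, -0.36634847,  1.97345697])}
top {'camera_matrix': array([[376.34633331,   0.        , 314.14373952],
       [  0.        , 376.34633331, 199.92272054],
       [  0.        ,   0.        ,   1.        ]]), 'R': array([[-2.47375050e-02, -9.99693916e-01,  3.60569632e-04],
       [-9.96779760e-01,  2.46378708e-02, -7.63091409e-02],
       [ 7.62769003e-02, -2.24710626e-03, -9.97084141e-01]]), 't': array([-0.02195917,  0.49260006,  1.36638682])}
```

View pics/top0.png

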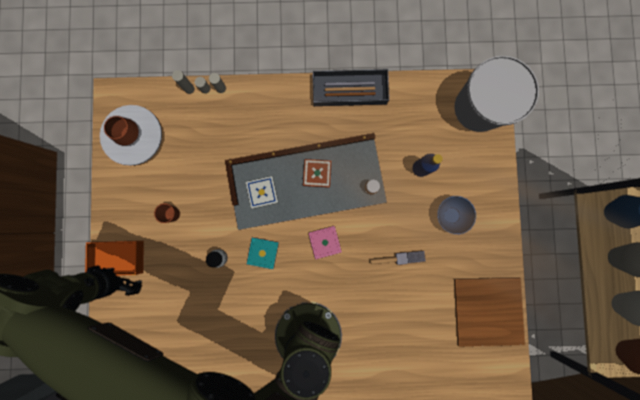

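View pics/scene0.png

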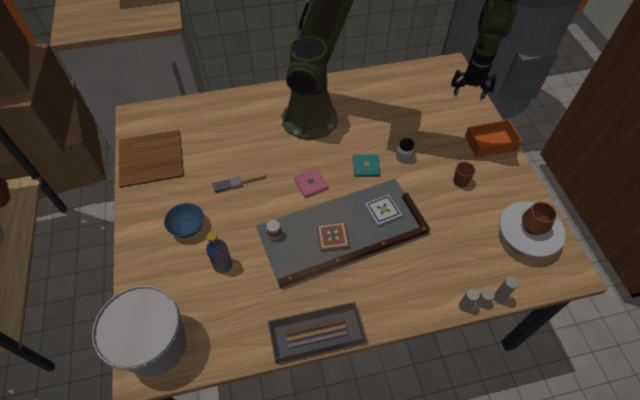

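Candidates for tile_a are the white/blue tile at top (262,192) and the turquoise one at (263,253). For tile_b they are the terracotta tile at (317,173) and the pink one at (324,242). By description I choose (262,192) and (317,173), both on the board. The end stop is at the left end, near (233,182), and the fence runs along the top edge. Next is a close crop and a measurement.

```bash
cat > h.py <<'E'
import cv2, numpy as np
from workcell import monitor, eyes
def ray(n,px,z):
    c=eyes.calibration(n); R,t,K=c["R"],c["t"],c["camera_matrix"]
    px=np.atleast_2d(px).astype(float)
    d=(R.T@np.linalg.solve(K,np.c_[px,np.ones(len(px))].T)).T; o=-R.T@t
    return o+d*((z-o[2])/d[:,2])[:,None]
def tri(p1,p2):
    A=[];b=[]
    for n,p in(("scene",p1),("top",p2)):
        c=eyes.calibration(n);P=c["camera_matrix"]@np.c_[c["R"],c["t"]]
        A.append(P)
    X=cv2.triangulatePoints(A[0],A[1],np.float64(p1).reshape(2,1),np.float64(p2).reshape(2,1)).ravel();return X[:3]/X[3]
E
python3 - <<'E'
import cv2,numpy as np
t=cv2.imread("pics/top0.png");s=cv2.imread("pics/scene0.png")
a=cv2.resize(t[125:235,220:395],None,fx=4.5,fy=4.5,interpolation=cv2.INTER_CUBIC)[:,:790]
cv2.imwrite("pics/crop_t.png",a)
b=cv2.resize(s[175:285,255:435],None,fx=4.4,fy=4.4,interpolation=cv2.INTER_CUBIC)
cv2.imwrite("pics/crop_s.png",b)
h=cv2.cvtColor(t,cv2.COLOR_BGR2HSV)
for y,x in((190,285),(200,310),(180,268),(192,252),(173,306),(165,317),(168,312),(150,300),(185,233)):print((x,y),h[y,x])
h=cv2.cvtColor(s,cv2.COLOR_BGR2HSV)
print()
for y,x in((220,355),(250,290),(209,372),(205,378),(237,320),(235,327)):print((x,y),h[y,x])
E
```

```text
(285, 190) [90 14 88]
(310, 200) [90 14 94]
(268, 180) [101  15 140]
(252, 192) [ 30  14 169]
(306, 173) [ 13  44 156]
(317, 165) [  9 158 118]
(312, 168) [ 11  67 144]
(300, 150) [ 11 130  57]
(233, 185) [  9 174  44]

(355, 220) [45  6 81]
(290, 250) [20  9 83]
(372, 209) [110  21 108]
(378, 205) [ 23  15 135]
(320, 237) [ 11  59 117]
(327, 235) [  9 128 100]
```

View pics/crop_t.png

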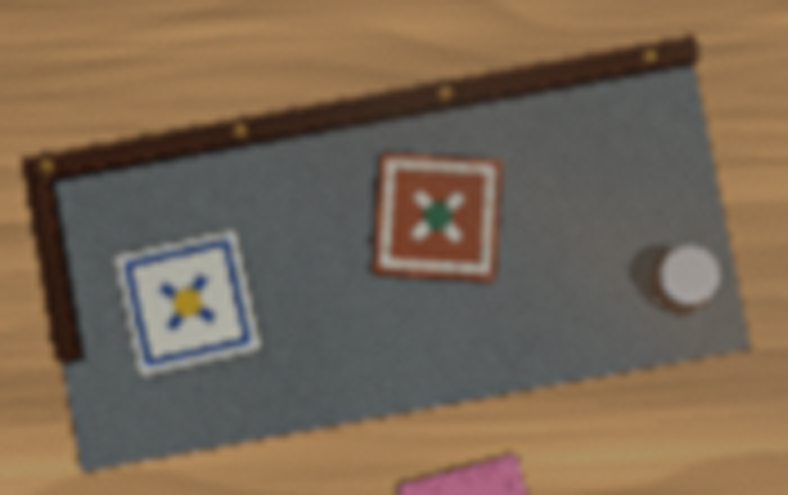

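View pics/crop_s.png

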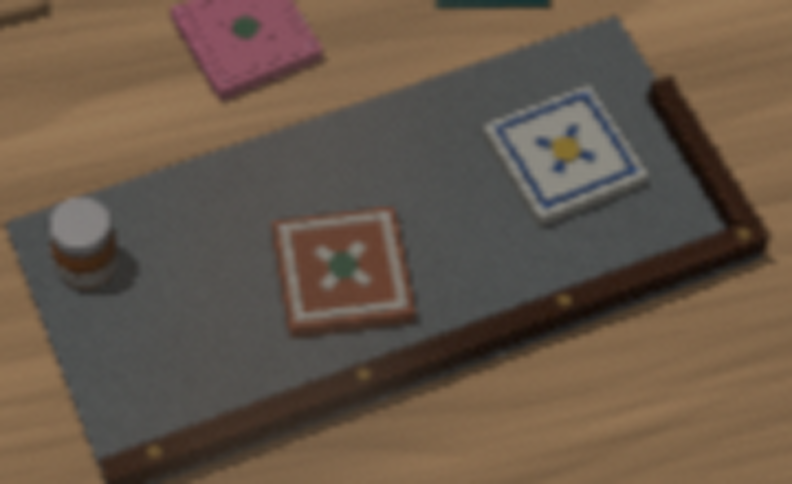

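The crops confirm the choice. tile_a is white with a blue border and yellow dot (crop centre 187,302). tile_b is terracotta with a white border and green dot (437,215), rotated relative to the fence. The jar is on the right at (690,275).

```bash
cat >> h.py <<'E'
def biggest(m):
    c,_=cv2.findContours(m,cv2.RETR_EXTERNAL,cv2.CHAIN_APPROX_NONE)
    return max(c,key=cv2.contourArea)[:,0,:]
ROI={"top":(225,130,165,105),"scene":(250,175,185,110)}
def masks(n,im):
    S=4;x,y,w,h=ROI[n]
    a=cv2.resize(im[y:y+h,x:x+w],None,fx=S,fy=S,interpolation=cv2.INTER_CUBIC)
    H,s,v=[q.astype(int) for q in cv2.split(cv2.cvtColor(a,cv2.COLOR_RGB2HSV))]
    u=lambda m:m.astype(np.uint8)*255
    grey=u((s<45)&(v>60))
    ker=np.ones((9,9),np.uint8)
    A=cv2.morphologyEx(u(((v>112 if n=="top" else v>102)&(s<60))|((H>100)&(H<125)&(s>60))),cv2.MORPH_CLOSE,ker)
    B=cv2.morphologyEx(u((H<17)&(s>65)&(v>(85 if n=="top" else 75))),cv2.MORPH_CLOSE,np.ones((25,25),np.uint8))
    f=lambda c:(c+.5)/S-.5+np.array([x,y])
    return grey,A,B,f
def comp(m,near,f):
    c,_=cv2.findContours(m,cv2.RETR_EXTERNAL,cv2.CHAIN_APPROX_NONE)
    c=[f(q[:,0,:]) for q in c if cv2.contourArea(q)>500]
    return min(c,key=lambda q:np.linalg.norm(q.mean(0)-near))
def rect_world(n,c,z):
    P=ray(n,c,z)[:,:2]
    (cx,cy),(w,h),a=cv2.minAreaRect((P*1000).astype(np.float32))
    return np.array([cx,cy]),(w,h),a
E
python3 - <<'E'
from h import *
near={"top":((262,192),(317,173)),"scene":((384,209),(333,236))}
cen={}
for n in("top","scene"):
    im=cv2.cvtColor(cv2.imread(f"pics/{n}0.png"),cv2.COLOR_BGR2RGB)
    g,A,B,f=masks(n,im)
    for k,m,q in(("A",A,near[n][0]),("B",B,near[n][1])):
        c=comp(m,q,f); print(n,k,rect_world(n,c,.03))
    # colour dots
    x,y,w,h=ROI[n]; a=cv2.resize(im[y:y+h,x:x+w],None,fx=4,fy=4,interpolation=cv2.INTER_CUBIC)
    H,s,v=cv2.split(cv2.cvtColor(a,cv2.COLOR_RGB2HSV))
    for k,m,q in(("A",(H>18)&(H<32)&(s>110),near[n][0]),("B",(H>50)&(H<90)&(s>50),near[n][1])):
        ys,xs=np.nonzero(m);p=f(np.c_[xs,ys]);p=p[np.linalg.norm(p-q,axis=1)<8]
        cen[n,k]=p.mean(0);print(n,k,len(p),p.mean(0),ray(n,p.mean(0),.03)*1000)
    c=f(biggest(g|B)); R=rect_world(n,c,.012);print(n,"board",R)
    hull=cv2.approxPolyDP(cv2.convexHull(c.astype(np.float32)),2.5,True)[:,0];print(np.c_[hull,ray(n,hull,.012)[:,:2]*1000].round(1))
for k in"AB":print(k,tri(cen["scene",k],cen["top",k]))
E
```

```text
top A (array([525.67401123, 158.86213684]), (103.45281982421875, 103.62899017333984), 11.360297203063965)
top B (array([559.59912109,  -9.37820435]), (610.2023315429688, 386.43438720703125), 88.58802032470703)
top A 440 [261.13636364 191.68352273] [[526.04993899 158.92722679  30.        ]]
top B 349 [316.75680516 172.51396848] [[591.7061422  -46.19339209  30.        ]]
top board (array([561.87670898,  -9.09384155]), (618.2195434570312, 391.5116271972656), 88.58800506591797)
[[ 389.4  129.6  750.  -322.9]
 [ 389.4  234.4  358.7 -307.3]
 [ 224.6  234.4  373.7  297.7]
 [ 224.6  129.6  765.2  295.1]]
scene A (array([522.27453613, 157.39630127]), (101.9721908569336, 101.84539031982422), 11.240891456604004)
scene B (array([588.64562988, -48.26794434]), (103.16495513916016, 102.31505584716797), 85.2284164428711)
scene A 353 [383.12854108 208.35446176] [[521.51085273 158.30297471  30.        ]]
scene B 232 [332.41594828 234.90086207] [[587.32525727 -47.6763198   30.        ]]
scene board (array([548.71655273,   5.1395874 ]), (712.2406005859375, 457.5841064453125), 76.90907287597656)
[[ 434.4  174.6  406.5  403.8]
 [ 434.4  284.4  837.9  238.5]
 [ 249.6  284.4  697.9 -356.9]
 [ 249.6  174.6  245.2 -289.9]]
A [0.52519203 0.15711907 0.03594771]
B [ 0.59053541 -0.04759812  0.03536402]
```

Tile heights come out near 35 mm from two views against 30 mm nominal, which is within the calibration error. Next, the board frame from its corners in both crops.

```bash
cat >> h.py <<'E'
def kabsch(b,w):
    bm,wm=b.mean(0),w.mean(0);U,_,V=np.linalg.svd((b-bm).T@(w-wm));R=(U@V).T
    return R,wm-R@bm
E
python3 - <<'E'
from h import *
b=np.array([[-130,230],[-130,-330],[110,210],[110,-330]])
for n,c,o,s in(("top",[(84,470),(750,348),(57,181),(695,68)],(220,125),4.5),("scene",[(618,17),(6,223),(724,230),(100,460)],(255,175),4.4)):
    px=(np.array(c)+.5)/s-.5+o; w=ray(n,px,.012)[:,:2]*1000
    R,t=kabsch(b,w)
    print(n,w.round(1),"res",(w-(b@R.T+t)).round(1),"yaw",np.degrees(np.arctan2(R[1,0],R[0,0])),"t",t)
    for k,p in(("A",{"top":(525.9,158.9),"scene":(521.9,157.9)}[n]),("B",{"top":(591.7,-46.2),"scene":(588,-48)}[n])):print(k,((np.array(p)-t)@R).round(1))
E
```

```text
top [[ 391.9  247.4]
 [ 478.3 -300.6]
 [ 631.   267.5]
 [ 712.9 -264. ]] res [[ 1.1 -3.1]
 [ 0.7  2.1]
 [ 0.  -0.5]
 [-1.8  1.5]] yaw 8.919498080824678 t [554.90404257  43.43829985]
A [-10.8 118.6]
B [ 22.5 -94.3]
scene [[ 389.8  249.9]
 [ 476.6 -301.3]
 [ 615.9  265.7]
 [ 700.4 -264.5]] res [[ 7.3 -0.2]
 [ 6.4  1.6]
 [-6.8 -2.3]
 [-6.8  0.9]] yaw 9.002122768126581 t [546.95006543  43.33490029]
A [ -6.8 117.1]
B [ 26.3 -96.6]
```

```bash
cat >> h.py <<'E'
from scipy.spatial.transform import Rotation as Ro
YAW=np.radians(8.95);T0=np.array([.555,.0435]);RB=np.array([[np.cos(YAW),-np.sin(YAW)],[np.sin(YAW),np.cos(YAW)]])
def b2w(x,y):return T0+RB@np.array([x,y])/1000
def w2b(p):return RB.T@(np.array(p)[:2]-T0)*1000
def plan(bx,by,z,yb,mm=28):
    """rows to board (bx,by) mm, TCP z m, tool y axis at angle yb deg in the board frame"""
    s=monitor.state();p,R=s["ee_pos"],s["eef_rot"];a=np.radians(yb)+YAW
    y=np.array([np.cos(a),np.sin(a),0]);zz=np.array([0,0,-1.]);Rt=np.c_[np.cross(y,zz),y,zz]
    d=np.r_[b2w(bx,by),z]-p;rv=Ro.from_matrix(R.T@Rt).as_rotvec()
    n=int(np.ceil(max(np.linalg.norm(d)*1000/mm,np.degrees(np.linalg.norm(rv))/4.8,1)))
    out=[];C=R
    for i in range(n):
        out.append((C.T@d/n/.03).round(2).tolist()+(rv/n/np.radians(5)).round(2).tolist())
        C=C@Ro.from_rotvec(rv/n).as_matrix()
    for i in range(0,n,5):print(str([out[i:i+5]]).replace(" ",""))
    return out
def st():
    s=monitor.state();y=s["eef_rot"][:,1]
    print(round(s["clock"],2),"board",w2b(s["ee_pos"]).round(1),"z",round(s["ee_pos"][2],4),"yb",round(np.degrees(np.arctan2(y[1],y[0])-YAW),2),"F",s["contact_force"].round(1),"F_b",(RB.T@s["contact_force"][:2]).round(1),"g",s["grip_width"].round(2),s["joint_pos"].round(2))
E
python3 -c "
from h import *
st();plan(-10,40,.1,0)"
```

```text
Traceback (most recent call last):
  File "h.py", line 58, in st
    print(round(s["clock"],2),"board",w2b(s["ee_pos"]).round(1),"z",round(s["ee_pos"][2],4),"yb",round(np.degrees(np.arctan2(y[1],y[0])-YAW),2),"F",s["contact_force"].round(1),"F_b",(RB.T@s["contact_force"][:2]).round(1),"g",s["grip_width"].round(2),s["joint_pos"].round(2))
                                                                                                                                                                                                                                 ^^^^^^^^^^^^^^^^^^^^^
AttributeError: 'float' object has no attribute 'round'
```

```bash
sed -i 's/s\["grip_width"\].round(2)/round(s["grip_width"],2)/' h.py
python3 -c "
from h import *
st();plan(-10,40,.1,0)"
```

```text
0.1 board [-218.5  539.5] z 0.2475 yb 55.85 F [-0.6  0.5  0.4] F_b [-0.5  0.6] g 1.0 [ 1.13  0.31 -0.05  1.21  0.    1.57]
[[[-0.72,-0.47,0.23,-0.0,0.0,0.53],[-0.74,-0.44,0.23,-0.0,0.0,0.53],[-0.76,-0.4,0.23,-0.0,0.0,0.53],[-0.78,-0.37,0.23,-0.0,0.0,0.53],[-0.79,-0.33,0.23,-0.0,0.0,0.53]]]
[[[-0.81,-0.29,0.23,-0.0,0.0,0.53],[-0.82,-0.25,0.23,-0.0,0.0,0.53],[-0.83,-0.22,0.23,-0.0,0.0,0.53],[-0.84,-0.18,0.23,-0.0,0.0,0.53],[-0.85,-0.14,0.23,-0.0,0.0,0.53]]]
[[[-0.85,-0.1,0.23,-0.0,0.0,0.53],[-0.86,-0.06,0.23,-0.0,0.0,0.53],[-0.86,-0.02,0.23,-0.0,0.0,0.53],[-0.86,0.02,0.23,-0.0,0.0,0.53],[-0.86,0.06,0.23,-0.0,0.0,0.53]]]
[[[-0.85,0.1,0.23,-0.0,0.0,0.53],[-0.85,0.14,0.23,-0.0,0.0,0.53],[-0.84,0.18,0.23,-0.0,0.0,0.53],[-0.83,0.22,0.23,-0.0,0.0,0.53],[-0.82,0.26,0.23,-0.0,0.0,0.53]]]
[[[-0.81,0.29,0.23,-0.0,0.0,0.53]]]
```

>>> arm_command --moves '[[[-0.72,-0.47,0.23,0,0,0.53],[-0.74,-0.44,0.23,0,0,0.53],[-0.76,-0.4,0.23,0,0,0.53],[-0.78,-0.37,0.23,0,0,0.53],[-0.79,-0.33,0.23,0,0,0.53]]]' --hand 0.5

```text
clock: 0.52
ee_pos: [0.3232, 0.4317, 0.2131]
eef_rot: [[-0.782, 0.623, -0.0], [0.623, 0.782, -0.001], [-0.0, -0.001, -1.0]]
contact_force: [-0.0, -0.5, -0.6]
grip_width: 0.5
gripper_force: 0.0
```

>>> arm_command --moves '[[[-0.81,-0.29,0.23,0,0,0.53],[-0.82,-0.25,0.23,0,0,0.53],[-0.83,-0.22,0.23,0,0,0.53],[-0.84,-0.18,0.23,0,0,0.53],[-0.85,-0.14,0.23,0,0,0.53]]]'

```text
clock: 0.93
ee_pos: [0.3908, 0.3219, 0.1787]
eef_rot: [[-0.618, 0.786, -0.0], [0.786, 0.618, -0.0], [-0.0, -0.001, -1.0]]
contact_force: [-0.8, -1.3, -1.3]
grip_width: 0.505
gripper_force: 0.0
```

>>> arm_command --moves '[[[-0.85,-0.1,0.23,0,0,0.53],[-0.86,-0.06,0.23,0,0,0.53],[-0.86,-0.02,0.23,0,0,0.53],[-0.86,0.02,0.23,0,0,0.53],[-0.86,0.06,0.23,0,0,0.53]]]'

```text
clock: 1.35
ee_pos: [0.4586, 0.2122, 0.1442]
eef_rot: [[-0.421, 0.907, -0.0], [0.907, 0.421, -0.0], [-0.0, -0.001, -1.0]]
contact_force: [0.8, -0.5, 0.9]
grip_width: 0.497
gripper_force: 0.0
```

>>> arm_command --moves '[[[-0.85,0.1,0.23,0,0,0.53],[-0.85,0.14,0.23,0,0,0.53],[-0.84,0.18,0.23,0,0,0.53],[-0.83,0.22,0.23,0,0,0.53],[-0.82,0.26,0.23,0,0,0.53]]]'

```text
clock: 1.77
ee_pos: [0.5266, 0.1028, 0.1097]
eef_rot: [[-0.202, 0.979, -0.001], [0.979, 0.202, -0.0], [0.0, -0.001, -1.0]]
contact_force: [-0.6, 0.1, -0.2]
grip_width: 0.497
gripper_force: 0.0
```

>>> arm_command --moves '[[[-0.81,0.29,0.23,0,0,0.53],[0,0,0,0,0,0]]]'

```text
clock: 1.93
ee_pos: [0.541, 0.0786, 0.1019]
eef_rot: [[-0.153, 0.988, -0.001], [0.988, 0.153, -0.002], [-0.002, -0.001, -1.0]]
contact_force: [0.7, 0.1, 0.1]
grip_width: 0.501
gripper_force: 0.0
```

```bash
python3 -c "
from h import *
st();plan(-10,40,.036,0,20)"
```

```text
1.93 board [-8.3 36.8] z 0.1019 yb -0.12 F [0.7 0.1 0.1] F_b [ 0.7 -0. ] g 0.5 [ 0.15  0.32 -0.39  0.86 -0.    1.56]
[[[0.03,-0.01,0.55,-0.0,0.01,-0.01],[0.03,-0.01,0.55,-0.0,0.01,-0.01],[0.03,-0.01,0.55,-0.0,0.01,-0.01],[0.03,-0.01,0.55,-0.0,0.01,-0.01]]]
```

>>> arm_command --moves '[[[0,0,0.55,0,0,0],[0,0,0.55,0,0,0],[0,0,0.55,0,0,0],[0,0,0.5,0,0,0],[0,0,0,0,0,0]]]'

```text
clock: 2.35
ee_pos: [0.537, 0.0819, 0.036]
eef_rot: [[-0.16, 0.987, -0.005], [0.987, 0.16, -0.001], [0.0, -0.005, -1.0]]
contact_force: [-1.6, 0.1, 0.8]
grip_width: 0.501
gripper_force: 0.0
```

>>> arm_command --moves '[[[0,0,0.07,0,0,0],[0,0,0,0,0,0]]]'

```text
clock: 2.52
ee_pos: [0.5399, 0.0823, 0.0371]
eef_rot: [[-0.159, 0.987, -0.0], [0.987, 0.159, 0.0], [0.0, -0.0, -1.0]]
contact_force: [0.1, 0.1, -0.3]
grip_width: 0.501
gripper_force: 0.0
```

>>> arm_command --moves '[[[0,0,0.07,0,0,0],[0,0,0,0,0,0]]]'

```text
clock: 2.68
ee_pos: [0.5405, 0.0822, 0.0354]
eef_rot: [[-0.159, 0.987, 0.001], [0.987, 0.159, 0.0], [-0.0, 0.001, -1.0]]
contact_force: [-0.2, -0.1, 0.4]
grip_width: 0.5
gripper_force: 0.0
```

>>> arm_command --moves '[[[0,0,0.07,0,0,0],[0,0,0,0,0,0]]]'

```text
clock: 2.85
ee_pos: [0.54, 0.0821, 0.0328]
eef_rot: [[-0.159, 0.987, 0.001], [0.987, 0.159, 0.0], [0.0, 0.001, -1.0]]
contact_force: [-0.2, -0.8, -0.3]
grip_width: 0.5
gripper_force: 0.0
```

>>> arm_command --moves '[[[0,0,0.05,0,0,0],[0,0,0,0,0,0]]]'

```text
clock: 3.02
ee_pos: [0.5398, 0.082, 0.031]
eef_rot: [[-0.159, 0.987, -0.0], [0.987, 0.159, -0.0], [-0.0, -0.0, -1.0]]
contact_force: [0.4, 0.6, -1.3]
grip_width: 0.498
gripper_force: 0.0
```

>>> arm_command --moves '[[[0,0,0.05,0,0,0],[0,0,0,0,0,0]]]'

```text
clock: 3.18
ee_pos: [0.5397, 0.082, 0.0294]
eef_rot: [[-0.159, 0.987, -0.0], [0.987, 0.159, -0.0], [0.0, -0.0, -1.0]]
contact_force: [0.3, 0.6, 0.5]
grip_width: 0.495
gripper_force: 0.0
```

>>> arm_command --moves '[[[0,0,0.05,0,0,0],[0,0,0,0,0,0]]]'

```text
clock: 3.35
ee_pos: [0.5397, 0.082, 0.0278]
eef_rot: [[-0.159, 0.987, -0.0], [0.987, 0.159, -0.0], [0.0, -0.0, -1.0]]
contact_force: [0.1, 0.1, -0.2]
grip_width: 0.5
gripper_force: 0.0
```

>>> arm_command --moves '[[[0,0,0.05,0,0,0],[0,0,0,0,0,0]]]'

```text
clock: 3.52
ee_pos: [0.5399, 0.0821, 0.0272]
eef_rot: [[-0.159, 0.987, 0.0], [0.987, 0.159, 0.0], [-0.0, 0.0, -1.0]]
contact_force: [-1.6, -1.1, 6.1]
grip_width: 0.498
gripper_force: 3.6
```

>>> arm_command --moves '[[[0,0,0.05,0,0,0],[0,0,0,0,0,0]]]'

```text
clock: 3.68
ee_pos: [0.54, 0.0821, 0.0271]
eef_rot: [[-0.159, 0.987, 0.001], [0.987, 0.159, 0.0], [-0.0, 0.001, -1.0]]
contact_force: [-6.0, -1.4, 21.7]
grip_width: 0.502
gripper_force: 10.7
```

```bash
python3 -c "
from h import *
st()
im=eyes.grab_frame('scene');cv2.imwrite('pics/s1.png',cv2.resize(im[130:270,300:460],None,fx=4,fy=4)[:,:,::-1])"
```

```text
3.68 board [-8.8 40.4] z 0.0271 yb 0.2 F [-6.  -1.4 21.7] F_b [-6.2 -0.4] g 0.5 [ 0.15  0.4  -0.47  0.7  -0.    1.56]
```

View pics/s1.png

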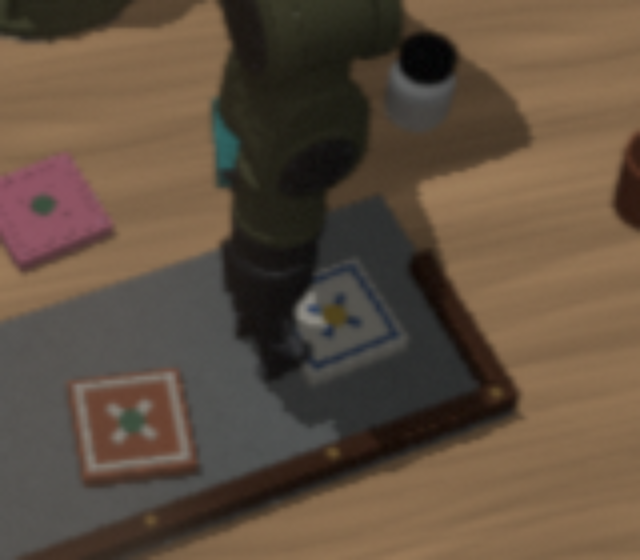

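Board contact is at TCP z 0.027. The picture shows the fingers at (280,370), just behind tile_a's -y side, with both tiles undisturbed. I raise 6 mm and push tile_a in +y.

>>> arm_command --moves '[[[0,0,-0.2,0,0,0],[0.2,0,0,0,0,0],[0.2,0,0,0,0,0],[0.2,0,0,0,0,0],[0.2,0,0,0,0,0]]]'

```text
clock: 4.15
ee_pos: [0.5358, 0.1057, 0.0308]
eef_rot: [[-0.159, 0.987, -0.0], [0.987, 0.159, -0.002], [-0.002, -0.001, -1.0]]
contact_force: [0.4, -4.2, 1.4]
grip_width: 0.499
gripper_force: 1.9
```

>>> arm_command --moves '[[[0.2,0,0,0,0,0],[0.2,0,0,0,0,0],[0.2,0,0,0,0,0],[0.2,0,0,0,0,0],[0,0,0,0,0,0]]]'

```text
clock: 4.57
ee_pos: [0.5318, 0.131, 0.0309]
eef_rot: [[-0.16, 0.987, -0.001], [0.987, 0.16, 0.002], [0.002, -0.0, -1.0]]
contact_force: [-0.4, -0.2, 0.9]
grip_width: 0.5
gripper_force: 0.0
```

```bash
python3 -c "
from h import *
st()"
```

```text
4.57 board [-9.3 90.1] z 0.0309 yb 0.28 F [-0.4 -0.2  0.9] F_b [-0.4 -0.1] g 0.5 [ 0.24  0.4  -0.46  0.71  0.    1.65]
```

Steps of 2–3 mm until the force shows contact with the stop.

>>> arm_command --moves '[[[0.1,0,0,0,0,0],[0.1,0,0,0,0,0],[0,0,0,0,0,0]]]'

```text
clock: 4.82
ee_pos: [0.5311, 0.1359, 0.031]
eef_rot: [[-0.159, 0.987, -0.0], [0.987, 0.159, 0.001], [0.001, -0.0, -1.0]]
contact_force: [0.4, 0.3, 0.4]
grip_width: 0.499
gripper_force: 0.0
```

>>> arm_command --moves '[[[0.08,0,0,0,0,0],[0,0,0,0,0,0]]]'

```text
clock: 4.98
ee_pos: [0.5308, 0.1379, 0.0311]
eef_rot: [[-0.159, 0.987, -0.0], [0.987, 0.159, 0.0], [0.0, -0.0, -1.0]]
contact_force: [0.1, -0.6, -0.7]
grip_width: 0.503
gripper_force: 0.4
```

>>> arm_command --moves '[[[0.05,0,0,0,0,0],[0,0,0,0,0,0]]]'

```text
clock: 5.15
ee_pos: [0.5306, 0.1392, 0.0311]
eef_rot: [[-0.159, 0.987, -0.0], [0.987, 0.159, -0.0], [-0.0, -0.0, -1.0]]
contact_force: [0.7, -1.4, -0.8]
grip_width: 0.501
gripper_force: 0.8
```

>>> arm_command --moves '[[[0.07,0,0,0,0,0],[0,0,0,0,0,0]]]'

```text
clock: 5.32
ee_pos: [0.5304, 0.1398, 0.0311]
eef_rot: [[-0.158, 0.987, 0.0], [0.987, 0.158, -0.004], [-0.004, -0.0, -1.0]]
contact_force: [-0.3, -7.6, 0.1]
grip_width: 0.504
gripper_force: 3.5
```

>>> arm_command --moves '[[[0.07,0,0,0,0,0],[0,0,0,0,0,0]]]'

```text
clock: 5.48
ee_pos: [0.5303, 0.1399, 0.0311]
eef_rot: [[-0.157, 0.988, 0.001], [0.988, 0.157, -0.008], [-0.008, -0.0, -1.0]]
contact_force: [2.8, -13.9, 1.9]
grip_width: 0.501
gripper_force: 6.8
```

>>> arm_command --moves '[[[0.07,0,0,0,0,0],[0,0,0,0,0,0]]]'

```text
clock: 5.65
ee_pos: [0.5303, 0.14, 0.0312]
eef_rot: [[-0.156, 0.988, 0.002], [0.988, 0.156, -0.012], [-0.012, -0.0, -1.0]]
contact_force: [1.8, -19.5, 3.6]
grip_width: 0.503
gripper_force: 10.0
```

>>> arm_command --moves '[[[-0.6,0,0,0,0,0],[-0.3,0,-0.7,0,0,0],[0,0,-0.9,0,0,0],[0,0,-0.4,0,0,0],[0,0,0,0,0,0]]]'

```text
clock: 6.07
ee_pos: [0.5365, 0.1196, 0.0944]
eef_rot: [[-0.159, 0.987, 0.006], [0.987, 0.159, 0.002], [0.001, 0.006, -1.0]]
contact_force: [1.0, 0.4, -0.6]
grip_width: 0.499
gripper_force: 0.0
```

```bash
python3 -c "
from h import *
st();print('slip',ray('top',(217,258),.085),b2w(-88,160));plan(-88,160,.09,90)"
```

```text
6.07 board [-6.4 78. ] z 0.0944 yb 0.18 F [ 1.   0.4 -0.6] F_b [1.1 0.3] g 0.5 [ 0.22  0.33 -0.4   0.84  0.    1.63]
slip [[0.29350233 0.3073252  0.085     ]] [0.44317985 0.18786154]
[[[0.14,-0.14,0.01,0.0,0.0,-0.95],[0.16,-0.13,0.01,0.0,0.0,-0.95],[0.17,-0.12,0.01,0.0,0.0,-0.95],[0.17,-0.1,0.01,0.0,0.0,-0.95],[0.18,-0.09,0.01,0.0,0.0,-0.95]]]
[[[0.19,-0.07,0.01,0.0,0.0,-0.95],[0.19,-0.06,0.01,0.0,0.0,-0.95],[0.2,-0.04,0.01,0.0,0.0,-0.95],[0.2,-0.02,0.01,0.0,0.0,-0.95],[0.2,-0.01,0.01,0.0,0.0,-0.95]]]
[[[0.2,0.01,0.01,0.0,0.0,-0.95],[0.2,0.03,0.01,0.0,0.0,-0.95],[0.2,0.04,0.01,0.0,0.0,-0.95],[0.19,0.06,0.01,0.0,0.0,-0.95],[0.19,0.07,0.01,0.0,0.0,-0.95]]]
[[[0.18,0.09,0.01,0.0,0.0,-0.95],[0.17,0.1,0.01,0.0,0.0,-0.95],[0.16,0.12,0.01,0.0,0.0,-0.95],[0.15,0.13,0.01,0.0,0.0,-0.95]]]
```

>>> arm_command --moves '[[[0.14,-0.14,0,0,0,-0.95],[0.16,-0.13,0,0,0,-0.95],[0.17,-0.12,0,0,0,-0.95],[0.17,-0.1,0,0,0,-0.95],[0.18,-0.09,0,0,0,-0.95]]]'

```text
clock: 6.48
ee_pos: [0.5087, 0.1371, 0.0902]
eef_rot: [[-0.547, 0.837, -0.001], [0.837, 0.547, 0.001], [0.001, -0.001, -1.0]]
contact_force: [0.1, 0.5, -0.3]
grip_width: 0.496
gripper_force: 0.0
```

>>> arm_command --moves '[[[0.19,-0.07,0,0,0,-0.95],[0.19,-0.06,0,0,0,-0.95],[0.2,-0.04,0,0,0,-0.95],[0.2,-0.02,0,0,0,-0.95],[0.2,-0.01,0,0,0,-0.95]]]'

```text
clock: 6.9
ee_pos: [0.4842, 0.155, 0.0902]
eef_rot: [[-0.838, 0.546, -0.001], [0.546, 0.838, 0.001], [0.001, -0.0, -1.0]]
contact_force: [-0.6, -0.6, 0.7]
grip_width: 0.501
gripper_force: 0.0
```

>>> arm_command --moves '[[[0.2,0.01,0,0,0,-0.95],[0.2,0.03,0,0,0,-0.95],[0.2,0.04,0,0,0,-0.95],[0.19,0.06,0,0,0,-0.95],[0.19,0.07,0,0,0,-0.95]]]'

```text
clock: 7.32
ee_pos: [0.4597, 0.1727, 0.0902]
eef_rot: [[-0.987, 0.162, -0.001], [0.162, 0.987, 0.001], [0.001, 0.0, -1.0]]
contact_force: [-0.9, -0.1, -0.1]
grip_width: 0.505
gripper_force: 0.0
```

>>> arm_command --moves '[[[0.18,0.09,0,0,0,-0.95],[0.17,0.1,0,0,0,-0.95],[0.16,0.12,0,0,0,-0.95],[0.15,0.13,0,0,0,-0.95],[0,0,0,0,0,0]]]'

```text
clock: 7.73
ee_pos: [0.4398, 0.1868, 0.0902]
eef_rot: [[-0.986, -0.167, -0.002], [-0.167, 0.986, 0.0], [0.002, 0.001, -1.0]]
contact_force: [0.3, 0.4, -0.2]
grip_width: 0.504
gripper_force: 0.0
```

```bash
python3 -c "
from h import *
st();plan(-88,160,.031,90,14)
im=eyes.grab_frame('scene');cv2.imwrite('pics/s2.png',cv2.resize(im[130:290,240:460],None,fx=3.5,fy=3.5)[:,:,::-1])"
```

```text
7.73 board [-91.5 159.5] z 0.0902 yb 90.64 F [ 0.3  0.4 -0.2] F_b [0.3 0.4] g 0.5 [ 0.4   0.22 -0.56  0.79  0.    0.23]
[[[-0.02,0.0,0.39,0.0,-0.0,0.03],[-0.02,0.0,0.39,0.0,-0.0,0.03],[-0.02,0.0,0.39,0.0,-0.0,0.03],[-0.02,0.0,0.39,0.0,-0.0,0.03],[-0.02,0.0,0.39,0.0,-0.0,0.03]]]
```

View pics/s2.png

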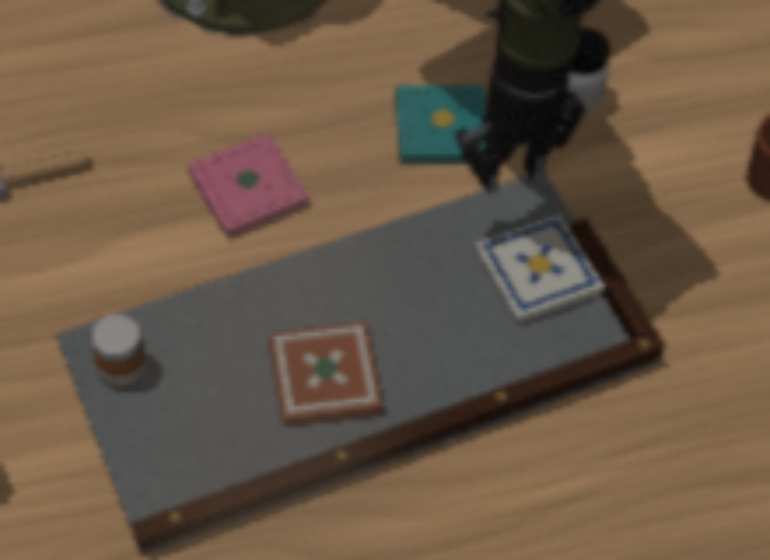

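Tile_a sits against the stop (540,265), and the fingers are behind its near side. Descend and push it to the fence.

>>> arm_command --moves '[[[0,0,0.4,0,0,0.13],[0,0,0.4,0,0,0],[0,0,0.4,0,0,0],[0,0,0.4,0,0,0],[0,0,0.37,0,0,0]]]'

```text
clock: 8.2
ee_pos: [0.4413, 0.1862, 0.031]
eef_rot: [[-0.989, -0.149, -0.0], [-0.149, 0.989, 0.0], [0.0, 0.0, -1.0]]
contact_force: [-1.2, 0.1, 0.1]
grip_width: 0.499
gripper_force: 0.0
```

>>> arm_command --moves '[[[-0.2,0,0,0,0,0],[-0.2,0,0,0,0,0],[-0.2,0,0,0,0,0],[-0.2,0,0,0,0,0],[-0.2,0,0,0,0,0]]]'

```text
clock: 8.62
ee_pos: [0.4711, 0.1909, 0.0324]
eef_rot: [[-0.988, -0.152, -0.001], [-0.152, 0.988, 0.0], [0.001, 0.0, -1.0]]
contact_force: [-4.3, -0.3, 2.8]
grip_width: 0.5
gripper_force: 2.3
```

>>> arm_command --moves '[[[-0.2,0,0,0,0,0],[-0.2,0,0,0,0,0],[-0.2,0,0,0,0,0],[-0.2,0,0,0,0,0],[-0.2,0,0,0,0,0]]]'

```text
clock: 9.03
ee_pos: [0.501, 0.1955, 0.0321]
eef_rot: [[-0.988, -0.152, -0.0], [-0.152, 0.988, -0.0], [0.0, 0.0, -1.0]]
contact_force: [-4.8, -0.7, 3.6]
grip_width: 0.5
gripper_force: 2.2
```

```bash
python3 -c "
from h import *
st()"
```

```text
9.03 board [-29.7 158.5] z 0.0321 yb 89.8 F [-4.8 -0.7  3.6] F_b [-4.8  0.1] g 0.5 [ 0.37  0.38 -0.49  0.7   0.    0.22]
```

>>> arm_command --moves '[[[-0.2,0,0,0,0,0],[-0.2,0,0,0,0,0],[-0.2,0,0,0,0,0],[-0.15,0,0,0,0,0],[0,0,0,0,0,0]]]'

```text
clock: 9.45
ee_pos: [0.5247, 0.1992, 0.0321]
eef_rot: [[-0.988, -0.152, 0.002], [-0.152, 0.988, 0.0], [-0.002, 0.0, -1.0]]
contact_force: [0.3, -0.2, -0.7]
grip_width: 0.502
gripper_force: 0.0
```

>>> arm_command --moves '[[[-0.1,0,0,0,0,0],[0,0,0,0,0,0]]]'

```text
clock: 9.62
ee_pos: [0.5263, 0.1994, 0.0319]
eef_rot: [[-0.988, -0.152, 0.0], [-0.152, 0.988, 0.0], [-0.0, -0.0, -1.0]]
contact_force: [-0.9, -0.7, -0.5]
grip_width: 0.501
gripper_force: 0.3
```

>>> arm_command --moves '[[[-0.08,0,0,0,0,0],[0,0,0,0,0,0]]]'

```text
clock: 9.78
ee_pos: [0.5281, 0.1996, 0.0319]
eef_rot: [[-0.988, -0.152, -0.0], [-0.152, 0.988, -0.0], [0.0, -0.0, -1.0]]
contact_force: [-3.1, -0.1, 0.9]
grip_width: 0.499
gripper_force: 1.1
```

>>> arm_command --moves '[[[-0.08,0,0,0,0,0],[0,0,0,0,0,0]]]'

```text
clock: 9.95
ee_pos: [0.5282, 0.1996, 0.0316]
eef_rot: [[-0.988, -0.152, -0.004], [-0.152, 0.988, -0.001], [0.004, 0.0, -1.0]]
contact_force: [-7.6, -1.6, 5.1]
grip_width: 0.497
gripper_force: 4.3
```

```bash
python3 -c "
from h import *
st()"
```

```text
9.95 board [ -2.2 158.3] z 0.0316 yb 89.82 F [-7.6 -1.6  5.1] F_b [-7.8 -0.4] g 0.5 [ 0.36  0.43 -0.42  0.73  0.    0.21]
```

>>> arm_command --moves '[[[-0.06,0,0,0,0,0],[0,0,0,0,0,0]]]'

```text
clock: 10.12
ee_pos: [0.5282, 0.1995, 0.0313]
eef_rot: [[-0.988, -0.153, -0.007], [-0.153, 0.988, -0.001], [0.007, 0.0, -1.0]]
contact_force: [-12.8, -1.1, 8.6]
grip_width: 0.497
gripper_force: 6.4
```

>>> arm_command --moves '[[[0.5,0,0,0,0,0],[0.5,0,-0.5,0,0,0],[0,0,-0.8,0,0,0],[0,0,0,0,0,0]]]'

```text
clock: 10.45
ee_pos: [0.5051, 0.1967, 0.0747]
eef_rot: [[-0.988, -0.152, 0.006], [-0.152, 0.988, 0.002], [-0.006, 0.001, -1.0]]
contact_force: [1.3, 0.6, 0.3]
grip_width: 0.5
gripper_force: 0.0
```

```bash
python3 -c "
from h import *
st();plan(-65,-105,.07,90)
"
```

```text
10.45 board [-25.5 159.1] z 0.0747 yb 89.81 F [1.3 0.6 0.3] F_b [1.4 0.4] g 0.5 [ 0.37  0.33 -0.44  0.79 -0.    0.22]
[[[0.13,-0.88,0.01,0.0,0.01,-0.0],[0.13,-0.88,0.01,0.0,0.01,-0.0],[0.13,-0.88,0.01,0.0,0.01,-0.0],[0.13,-0.88,0.01,0.0,0.01,-0.0],[0.13,-0.88,0.01,0.0,0.01,-0.0]]]
[[[0.13,-0.88,0.01,0.0,0.01,-0.0],[0.13,-0.88,0.02,0.0,0.01,-0.0],[0.13,-0.88,0.02,0.0,0.01,-0.0],[0.13,-0.88,0.02,0.0,0.01,-0.0],[0.13,-0.88,0.02,0.0,0.01,-0.0]]]
```

>>> arm_command --moves '[[[0.13,-0.88,0,0,0,0],[0.13,-0.88,0,0,0,0],[0.13,-0.88,0,0,0,0],[0.13,-0.88,0,0,0,0],[0.13,-0.88,0,0,0,0]]]'

```text
clock: 10.87
ee_pos: [0.5047, 0.0612, 0.0714]
eef_rot: [[-0.988, -0.152, 0.003], [-0.152, 0.988, -0.0], [-0.003, -0.0, -1.0]]
contact_force: [1.4, -0.7, 0.3]
grip_width: 0.506
gripper_force: 0.0
```

>>> arm_command --moves '[[[0.13,-0.88,0,0,0,0],[0.13,-0.88,0,0,0,0],[0.13,-0.88,0,0,0,0],[0.13,-0.88,0,0,0,0],[0.13,-0.88,0,0,0,0]]]'

```text
clock: 11.28
ee_pos: [0.5054, -0.0728, 0.0713]
eef_rot: [[-0.988, -0.152, 0.002], [-0.152, 0.988, -0.001], [-0.002, -0.001, -1.0]]
contact_force: [0.0, 0.3, 0.5]
grip_width: 0.501
gripper_force: 0.0
```

>>> arm_command --moves '[[[0,0,0.4,0,0,0],[0,0,0.4,0,0,0],[0,0,0.4,0,0,0],[0,0,0.18,0,0,0],[0,0,0,0,0,0]]]'

```text
clock: 11.7
ee_pos: [0.5039, -0.0713, 0.0286]
eef_rot: [[-0.988, -0.152, -0.001], [-0.152, 0.988, -0.0], [0.001, 0.0, -1.0]]
contact_force: [-0.7, -0.8, -0.2]
grip_width: 0.5
gripper_force: 0.0
```

```bash
python3 -c "
from h import *
st()
im=eyes.grab_frame('scene');cv2.imwrite('pics/s3.png',cv2.resize(im[130:290,240:460],None,fx=3.5,fy=3.5)[:,:,::-1])"
```

```text
11.7 board [ -68.3 -105.4] z 0.0286 yb 89.79 F [-0.7 -0.8 -0.2] F_b [-0.9 -0.7] g 0.5 [-0.14  0.35 -0.56  0.67 -0.   -0.29]
```

View pics/s3.png

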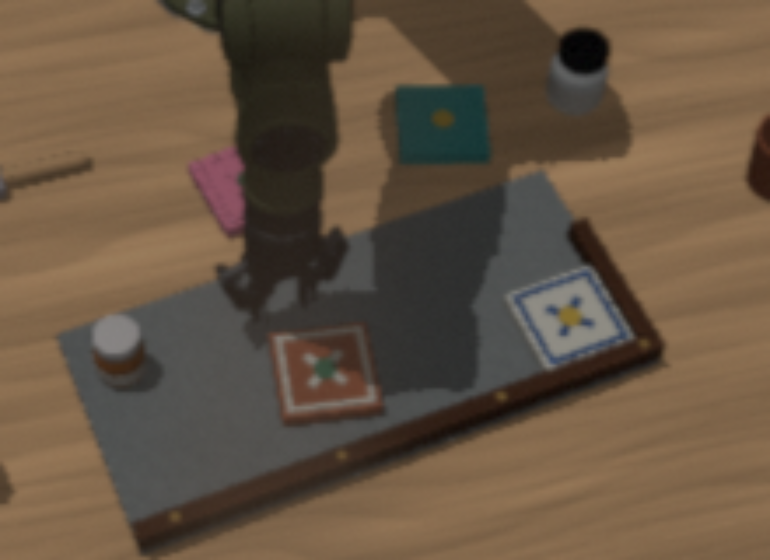

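Tile_a is in the corner at (570,317). The fingers are behind tile_b's near edge. I push tile_b to the fence.

>>> arm_command --moves '[[[-0.2,0,-0.09,0,0,0],[-0.2,0,0,0,0,0],[-0.2,0,0,0,0,0],[-0.2,0,0,0,0,0],[-0.2,0,0,0,0,0]]]'

```text
clock: 12.17
ee_pos: [0.5345, -0.0667, 0.0326]
eef_rot: [[-0.988, -0.152, -0.0], [-0.152, 0.988, -0.001], [0.0, -0.001, -1.0]]
contact_force: [-2.1, -2.0, 1.8]
grip_width: 0.498
gripper_force: 1.3
```

>>> arm_command --moves '[[[-0.2,0,0,0,0,0],[-0.2,0,0,0,0,0],[-0.2,0,0,0,0,0],[-0.2,0,0,0,0,0],[-0.2,0,0,0,0,0]]]'

```text
clock: 12.58
ee_pos: [0.5638, -0.0617, 0.0321]
eef_rot: [[-0.988, -0.152, -0.001], [-0.152, 0.988, 0.001], [0.001, 0.001, -1.0]]
contact_force: [-3.3, -1.0, 2.2]
grip_width: 0.499
gripper_force: 1.7
```

>>> arm_command --moves '[[[-0.12,0,0,0,0,0],[0,0,0,0,0,0]]]'

```text
clock: 12.75
ee_pos: [0.5683, -0.0611, 0.0323]
eef_rot: [[-0.988, -0.153, 0.001], [-0.153, 0.988, 0.001], [-0.001, 0.0, -1.0]]
contact_force: [0.2, -0.2, -0.4]
grip_width: 0.501
gripper_force: 0.0
```

>>> arm_command --moves '[[[-0.08,0,0,0,0,0],[0,0,0,0,0,0]]]'

```text
clock: 12.92
ee_pos: [0.5695, -0.061, 0.0322]
eef_rot: [[-0.988, -0.152, -0.0], [-0.152, 0.988, 0.0], [0.0, 0.0, -1.0]]
contact_force: [-1.6, 0.0, -0.6]
grip_width: 0.498
gripper_force: 0.6
```

```bash
python3 -c "
from h import *
st()"
```

```text
12.92 board [  -1.9 -105.5] z 0.0322 yb 89.81 F [-1.6  0.  -0.6] F_b [-1.6  0.3] g 0.5 [-0.11  0.44 -0.4   0.73  0.   -0.26]
```

>>> arm_command --moves '[[[-0.06,0,0,0,0,0],[0,0,0,0,0,0]]]'

```text
clock: 13.08
ee_pos: [0.5695, -0.0609, 0.032]
eef_rot: [[-0.988, -0.152, -0.003], [-0.152, 0.988, -0.0], [0.003, 0.0, -1.0]]
contact_force: [-5.5, -1.4, 3.1]
grip_width: 0.5
gripper_force: 2.8
```

>>> arm_command --moves '[[[-0.06,0,0,0,0,0],[0,0,0,0,0,0]]]'

```text
clock: 13.25
ee_pos: [0.5696, -0.0608, 0.0317]
eef_rot: [[-0.988, -0.152, -0.006], [-0.152, 0.988, -0.001], [0.006, 0.0, -1.0]]
contact_force: [-10.5, -1.5, 6.3]
grip_width: 0.492
gripper_force: 5.0
```

>>> arm_command --moves '[[[-0.06,0,0,0,0,0],[0,0,0,0,0,0]]]'

```text
clock: 13.42
ee_pos: [0.5698, -0.0607, 0.0314]
eef_rot: [[-0.988, -0.152, -0.009], [-0.152, 0.988, -0.001], [0.009, 0.0, -1.0]]
contact_force: [-13.8, -3.0, 9.1]
grip_width: 0.501
gripper_force: 7.1
```

```bash
python3 -c "
from h import *
st()"
```

```text
13.42 board [  -1.6 -105.2] z 0.0314 yb 89.8 F [-13.8  -3.    9.1] F_b [-14.1  -0.8] g 0.5 [-0.11  0.45 -0.39  0.74 -0.   -0.26]
```

>>> arm_command --moves '[[[0.7,0,0,0,0,0],[0.8,0,0,0,0,0],[0,0,-0.9,0,0,0],[0,0,-0.9,0,0,0],[0,0,0,0,0,0]]]'

```text
clock: 13.83
ee_pos: [0.5337, -0.0675, 0.0911]
eef_rot: [[-0.988, -0.152, 0.008], [-0.152, 0.988, -0.001], [-0.008, -0.002, -1.0]]
contact_force: [1.1, -0.1, 1.2]
grip_width: 0.5
gripper_force: 0.0
```

```bash
python3 - <<'E'
from h import *
st()
print("jar",w2b(ray('top',(373.2,186),.077)[0]))
im=eyes.grab_frame('scene')
cv2.imwrite('pics/s4.png',cv2.resize(im[130:290,240:460],None,fx=3.5,fy=3.5)[:,:,::-1])
g,A,B,f=masks('scene',im)
w=RB.T
for k,m,q in(("A",A,(403,220)),("B",B,(340,242))):
    c,s,a=rect_world('scene',comp(m,q,f),.03);print(k,w2b(c/1000),s,a-8.95)
plan(57,-176,.1,0)
E
```

```text
13.83 board [ -38.4 -106.4] z 0.0911 yb 89.78 F [ 1.1 -0.1  1.2] F_b [ 1.1 -0.3] g 0.5 [-0.13  0.31 -0.43  0.82  0.   -0.28]
jar [ -67.7844011  -280.34118289]
A [ 53.6834137  158.66614893] (97.79179382324219, 100.95661926269531) -0.037886810302733664
B [30.35000052 40.44964243] (524.5739135742188, 451.95892333984375) 67.82368927001953
[[[-0.17,-0.12,-0.02,0.0,0.0,0.95],[-0.18,-0.11,-0.02,0.0,0.0,0.95],[-0.19,-0.09,-0.02,0.0,0.0,0.95],[-0.19,-0.08,-0.02,0.0,0.0,0.95],[-0.2,-0.06,-0.02,0.0,0.0,0.95]]]
[[[-0.2,-0.04,-0.02,0.0,0.0,0.95],[-0.21,-0.03,-0.02,0.0,0.0,0.95],[-0.21,-0.01,-0.02,0.0,0.0,0.95],[-0.21,0.01,-0.02,0.0,0.0,0.95],[-0.21,0.02,-0.02,0.0,0.0,0.95]]]
[[[-0.2,0.04,-0.02,0.0,0.0,0.95],[-0.2,0.06,-0.02,0.0,0.0,0.95],[-0.19,0.07,-0.02,0.0,0.0,0.95],[-0.19,0.09,-0.02,0.0,0.0,0.95],[-0.18,0.1,-0.02,0.0,0.0,0.95]]]
[[[-0.17,0.12,-0.02,0.0,0.0,0.95],[-0.16,0.13,-0.02,0.0,0.0,0.95],[-0.15,0.15,-0.02,0.0,0.0,0.95],[-0.14,0.16,-0.02,0.0,0.0,0.95]]]
```

View pics/s4.png

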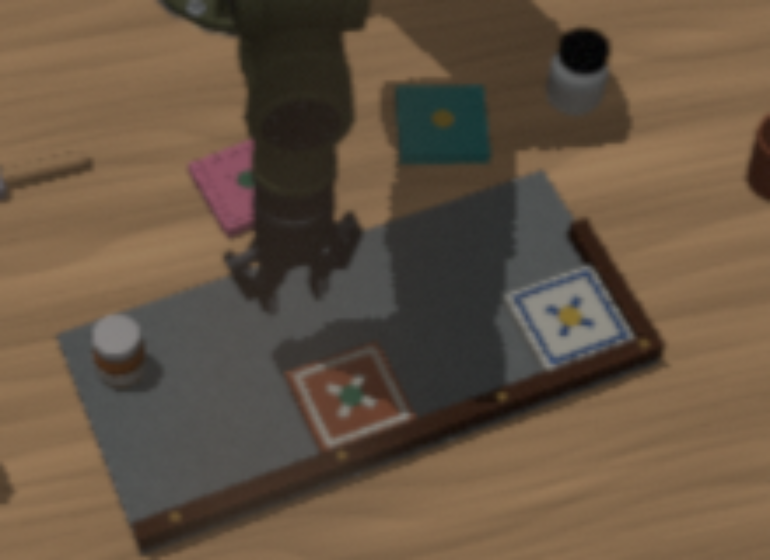

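Tile_b is flush on the fence at (350,397), with tile_a in the corner and the jar clear. Next I move behind tile_b's -y side.

>>> arm_command --moves '[[[-0.17,-0.12,0,0,0,0.95],[-0.18,-0.11,0,0,0,0.95],[-0.19,-0.09,0,0,0,0.95],[-0.19,-0.08,0,0,0,0.95],[-0.2,-0.06,0,0,0,0.95]]]'

```text
clock: 14.3
ee_pos: [0.5586, -0.0814, 0.0857]
eef_rot: [[-0.965, 0.263, 0.0], [0.263, 0.965, 0.0], [-0.0, 0.0, -1.0]]
contact_force: [-0.2, 0.5, 0.1]
grip_width: 0.497
gripper_force: 0.0
```

>>> arm_command --moves '[[[-0.2,-0.04,0,0,0,0.95],[-0.21,-0.03,0,0,0,0.95],[-0.21,-0.01,0,0,0,0.95],[-0.21,0.01,0,0,0,0.95],[-0.21,0.02,0,0,0,0.95]]]'

```text
clock: 14.72
ee_pos: [0.5865, -0.0958, 0.0855]
eef_rot: [[-0.777, 0.629, -0.0], [0.629, 0.777, 0.0], [0.0, 0.0, -1.0]]
contact_force: [0.7, 0.8, 0.0]
grip_width: 0.5
gripper_force: 0.0
```

>>> arm_command --moves '[[[-0.2,0.04,0,0,0,0.95],[-0.2,0.06,0,0,0,0.95],[-0.19,0.07,0,0,0,0.95],[-0.19,0.09,0,0,0,0.95],[-0.18,0.1,0,0,0,0.95]]]'

```text
clock: 15.13
ee_pos: [0.6139, -0.1102, 0.0854]
eef_rot: [[-0.458, 0.889, -0.0], [0.889, 0.458, 0.0], [0.0, 0.0, -1.0]]
contact_force: [0.3, 0.5, -0.0]
grip_width: 0.499
gripper_force: 0.0
```

>>> arm_command --moves '[[[-0.17,0.12,0,0,0,0.95],[-0.16,0.13,0,0,0,0.95],[-0.15,0.15,0,0,0,0.95],[-0.14,0.16,0,0,0,0.95],[0,0,0,0,0,0]]]'

```text
clock: 15.55
ee_pos: [0.6369, -0.1222, 0.0855]
eef_rot: [[-0.146, 0.989, 0.001], [0.989, 0.146, -0.0], [-0.0, 0.001, -1.0]]
contact_force: [-0.4, 0.7, -0.2]
grip_width: 0.5
gripper_force: 0.0
```

```bash
python3 - <<'E'
from h import *
st();print("B",w2b(ray('scene',(340,243.4),.03)[0]));plan(57,-176,.031,0,15)
E
```

```text
15.55 board [  55.2 -176.5] z 0.0855 yb -0.58 F [-0.4  0.7 -0.2] F_b [-0.3  0.7] g 0.5 [-0.19  0.5  -0.15  0.92  0.    1.24]
B [ 58.73769871 -84.07377641]
[[[0.0,0.01,0.45,0.0,0.0,-0.03],[0.0,0.01,0.45,0.0,0.0,-0.03],[0.0,0.02,0.45,0.0,0.0,-0.03],[0.0,0.02,0.45,0.0,0.0,-0.03]]]
```

>>> arm_command --moves '[[[0,0,0.45,0,0,-0.11],[0,0,0.45,0,0,0],[0,0,0.45,0,0,0],[0,0,0.42,0,0,0],[0,0,0,0,0,0]]]'

```text
clock: 15.97
ee_pos: [0.6335, -0.1212, 0.0299]
eef_rot: [[-0.159, 0.987, -0.005], [0.987, 0.159, 0.001], [0.002, -0.004, -1.0]]
contact_force: [-1.1, -0.6, -0.0]
grip_width: 0.494
gripper_force: 0.0
```

>>> arm_command --moves '[[[0.25,0,0,0,0,0],[0.25,0,0,0,0,0],[0.25,0,0,0,0,0],[0.25,0,0,0,0,0],[0.25,0,0,0,0,0]]]'

```text
clock: 16.38
ee_pos: [0.6306, -0.0843, 0.0341]
eef_rot: [[-0.158, 0.987, 0.002], [0.987, 0.158, -0.001], [-0.002, 0.001, -1.0]]
contact_force: [0.4, -1.5, 1.9]
grip_width: 0.498
gripper_force: 1.3
```

>>> arm_command --moves '[[[0.25,0,0,0,0,0],[0.25,0,0,0,0,0],[0.25,0,0,0,0,0],[0.25,0,0,0,0,0],[0.25,0,0,0,0,0]]]'

```text
clock: 16.8
ee_pos: [0.6242, -0.0472, 0.0335]
eef_rot: [[-0.157, 0.988, 0.001], [0.988, 0.157, -0.0], [-0.0, 0.0, -1.0]]
contact_force: [0.6, -3.1, 2.1]
grip_width: 0.497
gripper_force: 1.7
```

```bash
python3 - <<'E'
from h import *
st()
E
```

```text
16.8 board [  54.2 -100.4] z 0.0335 yb 0.1 F [ 0.6 -3.1  2.1] F_b [ 0.1 -3.2] g 0.5 [-0.08  0.52 -0.26  0.79 -0.    1.34]
```

>>> arm_command --moves '[[[0.25,0,0.02,0,0,0],[0.25,0,0.02,0,0,0],[0.25,0,0,0,0,0],[0.25,0,0,0,0,0],[0.25,0,0,0,0,0]]]'

```text
clock: 17.22
ee_pos: [0.6178, -0.0099, 0.0318]
eef_rot: [[-0.157, 0.988, -0.001], [0.988, 0.157, 0.0], [0.0, -0.001, -1.0]]
contact_force: [0.5, -2.6, 1.6]
grip_width: 0.504
gripper_force: 1.4
```

>>> arm_command --moves '[[[0.25,0,0,0,0,0],[0.25,0,0,0,0,0],[0.25,0,0,0,0,0],[0.25,0,0,0,0,0],[0.25,0,0,0,0,0]]]'

```text
clock: 17.63
ee_pos: [0.6119, 0.0272, 0.0318]
eef_rot: [[-0.157, 0.988, -0.0], [0.988, 0.157, 0.0], [0.0, -0.0, -1.0]]
contact_force: [0.6, -1.9, -0.2]
grip_width: 0.498
gripper_force: 1.0
```

>>> arm_command --moves '[[[0.25,0,0,0,0,0],[0.2,0,0,0,0,0],[0,0,0,0,0,0]]]'

```text
clock: 17.88
ee_pos: [0.6097, 0.0414, 0.0318]
eef_rot: [[-0.159, 0.987, -0.001], [0.987, 0.159, 0.001], [0.001, -0.0, -1.0]]
contact_force: [-0.4, -0.0, 0.5]
grip_width: 0.502
gripper_force: 0.0
```

```bash
python3 - <<'E'
from h import *
st()
E
```

```text
17.88 board [ 53.7 -10.6] z 0.0318 yb 0.19 F [-0.4 -0.   0.5] F_b [-0.4  0.1] g 0.5 [ 0.07  0.5  -0.3   0.77  0.    1.48]
```

>>> arm_command --moves '[[[0.1,0,0,0,0,0],[0.1,0,0,0,0,0],[0,0,0,0,0,0]]]'

```text
clock: 18.13
ee_pos: [0.6091, 0.046, 0.0319]
eef_rot: [[-0.157, 0.988, -0.0], [0.988, 0.157, 0.0], [0.0, -0.0, -1.0]]
contact_force: [0.4, 0.9, -0.3]
grip_width: 0.497
gripper_force: 0.0
```

>>> arm_command --moves '[[[0.08,0,0,0,0,0],[0,0,0,0,0,0]]]'

```text
clock: 18.3
ee_pos: [0.6088, 0.048, 0.032]
eef_rot: [[-0.157, 0.988, -0.0], [0.988, 0.157, 0.0], [0.0, -0.0, -1.0]]
contact_force: [-0.4, -0.6, -1.2]
grip_width: 0.504
gripper_force: 0.3
```

>>> arm_command --moves '[[[0.07,0,0,0,0,0],[0,0,0,0,0,0]]]'

```text
clock: 18.47
ee_pos: [0.6085, 0.05, 0.032]
eef_rot: [[-0.157, 0.988, 0.0], [0.988, 0.157, -0.0], [-0.0, 0.0, -1.0]]
contact_force: [1.1, -0.8, -0.4]
grip_width: 0.501
gripper_force: 0.6
```

>>> arm_command --moves '[[[0.06,0,0,0,0,0],[0,0,0,0,0,0]]]'

```text
clock: 18.63
ee_pos: [0.6084, 0.0509, 0.032]
eef_rot: [[-0.157, 0.988, 0.0], [0.988, 0.157, -0.002], [-0.002, 0.0, -1.0]]
contact_force: [1.1, -4.9, -0.2]
grip_width: 0.501
gripper_force: 2.4
```

```bash
python3 - <<'E'
from h import *
st()
E
```

```text
18.63 board [53.9 -1. ] z 0.032 yb 0.07 F [ 1.1 -4.9 -0.2] F_b [ 0.3 -5. ] g 0.5 [ 0.08  0.5  -0.3   0.77 -0.    1.5 ]
```

>>> arm_command --moves '[[[0.07,0,0,0,0,0],[0,0,0,0,0,0]]]'

```text
clock: 18.8
ee_pos: [0.6084, 0.051, 0.0321]
eef_rot: [[-0.156, 0.988, 0.001], [0.988, 0.156, -0.006], [-0.007, 0.0, -1.0]]
contact_force: [1.3, -10.4, -1.1]
grip_width: 0.501
gripper_force: 5.5
```

>>> arm_command --moves '[[[0.07,0,0,0,0,0],[0,0,0,0,0,0]]]'

```text
clock: 18.97
ee_pos: [0.6084, 0.0511, 0.0321]
eef_rot: [[-0.155, 0.988, 0.002], [0.988, 0.155, -0.011], [-0.011, 0.0, -1.0]]
contact_force: [3.1, -17.1, -1.9]
grip_width: 0.499
gripper_force: 8.5
```

>>> arm_command --moves '[[[-0.5,0,0,0,0,0],[-0.6,0,0,0,0,0],[0,0,-0.9,0,0,0],[0,0,-0.9,0,0,0],[0,0,0,0,0,0]]]'

```text
clock: 19.38
ee_pos: [0.6161, 0.0234, 0.091]
eef_rot: [[-0.157, 0.988, 0.007], [0.988, 0.157, 0.002], [0.001, 0.007, -1.0]]
contact_force: [1.4, -0.6, 0.7]
grip_width: 0.497
gripper_force: 0.0
```

```bash
python3 - <<'E'
from h import *
st();plan(-40,112,.09,90)
im=eyes.grab_frame('scene')
cv2.imwrite('pics/s5.png',cv2.resize(im[180:270,330:445],None,fx=6,fy=6,interpolation=cv2.INTER_CUBIC)[:,:,::-1])
g,A,B,f=masks('scene',im)
for k,m,q in(("A",A,(403,220)),("B",B,(375,231))):
    c,s,a=rect_world('scene',comp(m,q,f),.03);print(k,w2b(c/1000),s,a-8.95)
E
```

```text
19.38 board [ 57.2 -29.4] z 0.091 yb 0.07 F [ 1.4 -0.6  0.7] F_b [ 1.3 -0.9] g 0.5 [ 0.04  0.44 -0.24  0.89  0.    1.45]
[[[0.25,-0.17,0.0,0.0,0.0,-0.95],[0.26,-0.15,0.0,0.0,0.0,-0.95],[0.27,-0.13,0.0,0.0,0.0,-0.95],[0.28,-0.1,0.0,0.0,0.0,-0.95],[0.29,-0.08,0.0,0.0,0.0,-0.95]]]
[[[0.3,-0.06,0.0,0.0,0.0,-0.95],[0.3,-0.03,0.0,0.0,0.0,-0.95],[0.3,-0.01,0.0,0.0,0.0,-0.95],[0.3,0.02,0.0,0.0,0.0,-0.95],[0.3,0.04,0.0,0.0,0.0,-0.95]]]
[[[0.29,0.07,0.0,0.0,0.0,-0.95],[0.29,0.09,0.0,0.0,0.0,-0.95],[0.28,0.11,0.0,0.0,0.0,-0.95],[0.27,0.14,0.0,0.0,0.0,-0.95],[0.26,0.16,0.0,0.0,0.0,-0.95]]]
[[[0.24,0.18,0.0,0.0,0.0,-0.95],[0.23,0.2,0.0,0.0,0.0,-0.95],[0.21,0.22,0.0,0.0,0.0,-0.95],[0.19,0.23,0.0,0.0,0.0,-0.95]]]
A [ 54.56324877 163.62385896] (94.57669830322266, 92.59852600097656) 0.00950603485107493
B [35.01147461 46.81933362] (45.13215255737305, 71.53177642822266) 64.7847183227539
```

View pics/s5.png

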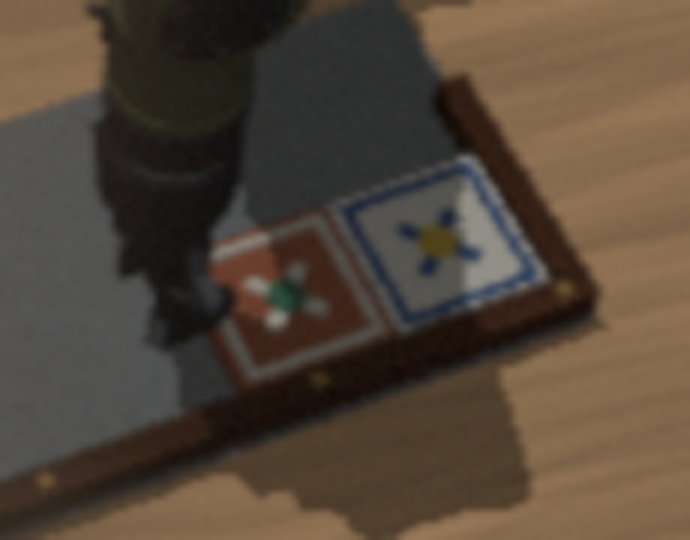

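Both tiles look seated: tile_b at (285,293) touching tile_a at (437,242), both along the fence. One last joint nudge toward the fence, with one finger on each tile.

>>> arm_command --moves '[[[0.25,-0.17,0,0,0,-0.95],[0.26,-0.15,0,0,0,-0.95],[0.27,-0.13,0,0,0,-0.95],[0.28,-0.1,0,0,0,-0.95],[0.29,-0.08,0,0,0,-0.95]]]'

```text
clock: 19.85
ee_pos: [0.5808, 0.0566, 0.0851]
eef_rot: [[-0.545, 0.838, -0.001], [0.838, 0.545, 0.001], [0.002, -0.001, -1.0]]
contact_force: [-0.4, 0.4, 0.4]
grip_width: 0.499
gripper_force: 0.0
```

>>> arm_command --moves '[[[0.3,-0.06,0,0,0,-0.95],[0.3,-0.03,0,0,0,-0.95],[0.3,-0.01,0,0,0,-0.95],[0.3,0.02,0,0,0,-0.95],[0.3,0.04,0,0,0,-0.95]]]'

```text
clock: 20.27
ee_pos: [0.5494, 0.0893, 0.0851]
eef_rot: [[-0.837, 0.547, -0.001], [0.547, 0.837, 0.001], [0.002, 0.0, -1.0]]
contact_force: [0.2, -0.0, -0.1]
grip_width: 0.499
gripper_force: 0.0
```

>>> arm_command --moves '[[[0.29,0.07,0,0,0,-0.95],[0.29,0.09,0,0,0,-0.95],[0.28,0.11,0,0,0,-0.95],[0.27,0.14,0,0,0,-0.95],[0.26,0.16,0,0,0,-0.95]]]'

```text
clock: 20.68
ee_pos: [0.518, 0.122, 0.0852]
eef_rot: [[-0.986, 0.164, -0.001], [0.164, 0.986, 0.001], [0.001, 0.001, -1.0]]
contact_force: [0.5, -0.5, 0.2]
grip_width: 0.498
gripper_force: 0.0
```

>>> arm_command --moves '[[[0.24,0.18,0,0,0,-0.95],[0.23,0.2,0,0,0,-0.95],[0.21,0.22,0,0,0,-0.95],[0.19,0.23,0,0,0,-0.95],[0,0,0,0,0,0]]]'

```text
clock: 21.1
ee_pos: [0.4921, 0.1485, 0.0852]
eef_rot: [[-0.986, -0.165, -0.002], [-0.165, 0.986, 0.001], [0.002, 0.001, -1.0]]
contact_force: [-0.6, 0.2, 0.3]
grip_width: 0.503
gripper_force: 0.0
```

```bash
python3 - <<'E'
from h import *
st();plan(-40,110,.031,90,14)
E
```

```text
21.1 board [-45.8 113.5] z 0.0852 yb 90.56 F [-0.6  0.2  0.3] F_b [-0.6  0.3] g 0.5 [ 0.29  0.28 -0.49  0.8   0.    0.13]
[[[-0.05,-0.03,0.45,0.0,-0.01,0.03],[-0.05,-0.03,0.45,0.0,-0.01,0.03],[-0.05,-0.03,0.45,0.0,-0.01,0.03],[-0.05,-0.03,0.45,0.0,-0.01,0.03]]]
```

>>> arm_command --moves '[[[0,-0.1,0.45,0,0,0.12],[0,0,0.45,0,0,0],[0,0,0.45,0,0,0],[0,0,0.43,0,0,0],[0,0,0,0,0,0]]]'

```text
clock: 21.52
ee_pos: [0.4924, 0.1439, 0.03]
eef_rot: [[-0.989, -0.149, -0.004], [-0.149, 0.989, -0.001], [0.004, -0.0, -1.0]]
contact_force: [-0.1, -0.2, 0.2]
grip_width: 0.5
gripper_force: 0.0
```

>>> arm_command --moves '[[[-0.25,0,0,0,0,0],[-0.25,0,0,0,0,0],[-0.25,0,0,0,0,0],[-0.25,0,0,0,0,0],[-0.2,0,0,0,0,0]]]'

```text
clock: 21.93
ee_pos: [0.532, 0.1505, 0.0334]
eef_rot: [[-0.989, -0.151, 0.002], [-0.151, 0.989, 0.001], [-0.002, 0.0, -1.0]]
contact_force: [-0.2, 0.1, -0.1]
grip_width: 0.498
gripper_force: 0.0
```

>>> arm_command --moves '[[[-0.05,0,0,0,0,0],[0,0,0,0,0,0]]]'

```text
clock: 22.1
ee_pos: [0.5323, 0.1505, 0.0328]
eef_rot: [[-0.989, -0.151, 0.001], [-0.151, 0.989, 0.0], [-0.001, 0.0, -1.0]]
contact_force: [-0.1, -0.4, 0.9]
grip_width: 0.5
gripper_force: 0.0
```

```bash
python3 - <<'E'
from h import *
st()
E
```

```text
22.1 board [ -5.8 109.2] z 0.0328 yb 89.74 F [-0.1 -0.4  0.9] F_b [-0.2 -0.4] g 0.5 [ 0.28  0.41 -0.45  0.71  0.    0.12]
```

>>> arm_command --moves '[[[-0.06,0,0,0,0,0],[0,0,0,0,0,0]]]'

```text
clock: 22.27
ee_pos: [0.5331, 0.1505, 0.0326]
eef_rot: [[-0.988, -0.151, -0.0], [-0.151, 0.988, -0.0], [0.0, -0.0, -1.0]]
contact_force: [-0.0, -0.7, -0.2]
grip_width: 0.501
gripper_force: 0.0
```

>>> arm_command --moves '[[[-0.06,0,0,0,0,0],[0,0,0,0,0,0]]]'

```text
clock: 22.43
ee_pos: [0.5351, 0.1509, 0.0326]
eef_rot: [[-0.988, -0.151, 0.0], [-0.151, 0.988, 0.0], [-0.0, 0.0, -1.0]]
contact_force: [0.1, 0.8, -0.8]
grip_width: 0.498
gripper_force: 0.0
```

>>> arm_command --moves '[[[-0.06,0,0,0,0,0],[0,0,0,0,0,0]]]'

```text
clock: 22.6
ee_pos: [0.5357, 0.1509, 0.0324]
eef_rot: [[-0.988, -0.151, -0.002], [-0.151, 0.988, -0.0], [0.002, -0.0, -1.0]]
contact_force: [-3.5, 0.4, 2.2]
grip_width: 0.496
gripper_force: 1.7
```

>>> arm_command --moves '[[[-0.06,0,0,0,0,0],[0,0,0,0,0,0]]]'

```text
clock: 22.77
ee_pos: [0.536, 0.1509, 0.0321]
eef_rot: [[-0.988, -0.152, -0.005], [-0.152, 0.988, -0.001], [0.005, 0.0, -1.0]]
contact_force: [-7.3, -1.5, 5.4]
grip_width: 0.501
gripper_force: 3.8
```

```bash
python3 - <<'E'
from h import *
st()
E
```

```text
22.77 board [ -2.1 109.1] z 0.0321 yb 89.77 F [-7.3 -1.5  5.4] F_b [-7.5 -0.4] g 0.5 [ 0.27  0.42 -0.43  0.72  0.    0.12]
```

Contact is firm at x ≈ -2, the same place as before, so both tiles are flush. I retract and check.

>>> arm_command --moves '[[[0.6,0,0,0,0,0],[0.9,0,0,0,0,0],[0.9,0,-0.5,0,0,0],[0.3,0,-0.9,0,0,0],[0,0,-0.9,0,0,0]]]'

```text
clock: 23.18
ee_pos: [0.4544, 0.1381, 0.101]
eef_rot: [[-0.988, -0.152, -0.005], [-0.152, 0.988, -0.002], [0.005, -0.001, -1.0]]
contact_force: [0.4, -0.1, -0.1]
grip_width: 0.501
gripper_force: 0.0
```

>>> arm_command --moves '[[[0.3,0,-0.9,0,0,0],[0.3,0,-0.9,0,0,0],[0,0,0,0,0,0],[0,0,0,0,0,0]]]'

```text
clock: 23.52
ee_pos: [0.4422, 0.1369, 0.1573]
eef_rot: [[-0.988, -0.151, 0.004], [-0.151, 0.988, 0.001], [-0.005, 0.001, -1.0]]
contact_force: [1.5, -0.1, 0.1]
grip_width: 0.499
gripper_force: 0.0
```

```bash
python3 - <<'E'
from h import *
st()
im=eyes.grab_frame('scene')
cv2.imwrite('pics/s6.png',cv2.resize(im[180:270,330:445],None,fx=6,fy=6,interpolation=cv2.INTER_CUBIC)[:,:,::-1])
g,A,B,f=masks('scene',im)
x,y,w,h=ROI['scene'];a=cv2.resize(im[y:y+h,x:x+w],None,fx=4,fy=4,interpolation=cv2.INTER_CUBIC)
H,s,v=cv2.split(cv2.cvtColor(a,cv2.COLOR_RGB2HSV))
for k,m,q in(("A",(H>18)&(H<32)&(s>110),(402.8,220.3)),("B",(H>50)&(H<90)&(s>50),(377.5,228.8))):
    ys,xs=np.nonzero(m);p=f(np.c_[xs,ys]);p=p[np.linalg.norm(p-q,axis=1)<5];print(k,len(p),w2b(ray('scene',p.mean(0),.03)[0]))
E
```

```text
23.52 board [-96.9 109.8] z 0.1573 yb 89.76 F [ 1.5 -0.1  0.1] F_b [ 1.5 -0.4] g 0.5 [ 0.3   0.11 -0.51  0.94 -0.    0.15]
A 353 [ 55.1219439  160.62228164]
B 336 [55.3114245  60.38910812]
```

View pics/s6.png

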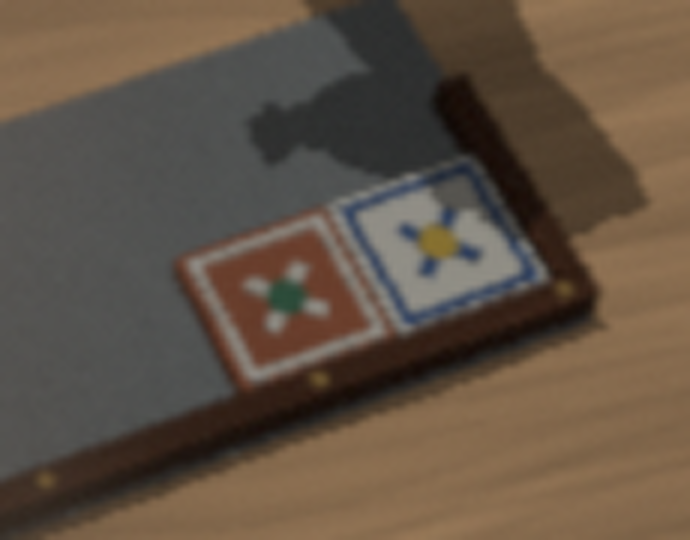

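The row is seated in the corner. The tiles' dots are 100.2 mm apart, and both read the same x, within the scene camera's known 4 mm bias.

```bash
python3 -c "
from workcell import ticket
print(ticket.hand_in())"
```

```text
the job is handed in; nothing more can be done
None
```

I handed the job in at about 23.5 s with both tiles flat against the fence: tile_a tight against the end stop and tile_b tight beside it (centres measured 100.2 mm apart); I saw no bystander touched, and the hand-in returned no verdict.

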